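Put the whetstone away past the sprung flap of its caddy

TASK

Take the whetstone out of the wooden drying block and put it away upright in the metal caddy: push the sprung flap in with the lower end of the stone, hold it back against its spring with the stone, and lower the stone past it until it stands fully home on the floor of the well, then let go. Work by feel: until the stone is down in the well press it only lightly, with less than 18 N, against the flap, its guides or the ledge, set it down gently, do not press the gripper on the caddy, and do not disturb the small things lying around.

Things in the scene. Friction and masses are not known exactly. Their poses are not given: they have to be found in the camera images.
- whetstone_center (a point): centre of the whetstone, a plain bar 22 mm thick, 50 mm wide, 150 mm long (0.33 kg), standing on end in the drying block. Site axes: y along the 150 mm length, up; x along the 50 mm width; z along the 22 mm thickness (at the start about along the block's x). It is put in with its thickness along the caddy's x and its width along the caddy's y.
- drying_block: fixed wooden block 80 x 105 x 40 mm (x, y, z), origin at the centre of its underside. A recess 25.5 mm (x) by 53.5 mm (y), its floor 12 mm above the table, holds the stone; the top 122 mm of the stone stands free above it.
- caddy_mouth (a point): centre of the top of the fixed grey steel caddy (158 x 94 mm over all, 106 mm high), z up, x towards the flap's hinge, y along the hinge. A metal insert in its top has the mouth, nominally open from x = -32 mm (front wall) to x = +26 mm (two guide ribs at y = -25 and +25 mm, faces running straight down to the floor), 56 mm wide in y.
- flap (a joint): angle of the flap: 0 shut (level), grows as it is pushed down and in; about 1.5 with the stone against the ribs, 1.56 at most. Its spring shuts it with 0.12 Nm (shut) to 0.18 Nm (open). Folded back it presses some 3 N on the stone: this pinches the stone, which may not drop by its own weight and must be lowered home.
- ink_bottle: bystander: ink bottle 46 x 47 x 85 mm, origin at the centre of its underside
- offcut: bystander: wood offcut 32 x 75 x 18 mm, origin at the centre of its underside
- ink_tin: bystander: flat tin 70 x 93 x 22 mm, origin at the centre of its underside
- eraser: bystander: eraser 21 x 45 x 13 mm, origin at the centre of its underside
- whetstone: the whetstone's body, for its contacts; origin on the middle of one of its broad faces, axes as the point's (point 11 mm along z from it)
- caddy: the caddy with insert and flap; origin under its centre, 106 mm below caddy_mouth, same axes. The insert (mouth, flap, ribs, ledge, well) is clamped in slots and sits up to 14 mm further towards +x or -x than all the x figures given; this shift is not measured and must be felt: the stone held against both ribs stands right over the well, wherever the insert sits.
- caddy_well (a point): nominal centre of the well's floor, 94 mm below caddy_mouth, axes as the caddy's. The well is 24 mm wide in x, between the ribs and the face of a ledge at caddy x = +2 mm. The flat top of the ledge (x = -32 to +2 mm) lies 66 mm below the caddy's top: a stone lowered too far forward lands on it. Fully home the stone stands 56 mm proud of the top.
- flap_hinge (a point): nominal middle of the flap's hinge, at caddy x = +32 mm, 3 mm below the top; axes as the caddy's. The flap is 41 mm wide and 62 mm long; shut, it lies level and its free edge is at caddy x = -30 mm. It swings down and folds away between the ribs. Push it well away from the hinge: at 25 mm from the hinge line it takes about 5 N, at 6 mm some 25 N.
Not all that is in view belongs to the job. Leave any green, turquoise or white look-alike of the whetstone alone.

How it is judged:
By the outcome, as a careful person would: the job done as asked, in the order asked, and still so for the second after the job is handed in, with the robot touching nothing.
It also fails if it takes over 70 s, if anything falls off the work surface, if the arm or the gripper's body presses on something with over 40 N, if the wrist force passes 120 N, or if a joint passes its speed limit or range.

ROBOT

A 6-joint arm with a two-finger parallel gripper is mounted at the origin on a cart in front of the work surface, level with it; the furniture and walls round the work are solid. World frame = base frame: x ahead of the robot, y to its left, z up, the work surface at z = 0. Lengths are in m, angles in rad, forces in N, time in s.
With the tool pointing down it reaches from about 0.4 to 0.825 m from the base axis. Payload 7 kg.
Tool frame: the origin (TCP) lies at the very end of the fingers, on their centre line; the grasp point (between the pads) lies ctrl.hold_point_z behind it (ctrl.hold_point_z is the distance from the TCP to the grasp point, in m); z points along the fingers, y is the line along which they close (so a half turn about z gives the same grasp; the last joint's range is limited). The gripper opens to 85 mm and grips with 20 to 120 N. Pads are 22 mm wide; open, the fingers measure 114 mm over their backs; the gripper's body (76 mm by 85 mm) begins 54 mm behind the grasp point. The pads swing forward as they close: fully open they stand 13 mm farther back than shut.
Start: joints at [-1.03, 0.359, 0.012, 0, -1.224, -0.288], TCP at [0.169, -0.654, 0.231] pointing down, gripper open.
Joint ranges: [-3.07, 3.07], [-1.43, 2.12], [-1.02, 1.25], [-3.03, 1.67], [-3.05, -0], [-3.03, 3.03]. Speed limits (rad/s): [2.39, 2.39, 3.01, 3.14, 3.14, 3.14].

INTERFACE

Orientations are given as a unit quaternion [x, y, z, w].
In Python, from workcell import monitor, imaging, workorder, ctrl gives the robot as it stands.
- The arm moves only by the shell command python3 -m inch 'ROWS' [FORCE]. ROWS is JSON, a list of rows, each a list of 7 numbers: the closure, from -1 (fully open) to 1 (shut), then the shift along the tool's x, y, z in units of 25 mm (1.0 is 25 mm), then the turn, a rotation vector about the tool's x, y, z in units of 5 degrees (1.0 is 5 degrees). In form: [[claw, tx, ty, tz, wx, wy, wz], ...]. A call has 1 to 10 rows; each row is the pose to reach, as a shift and turn from the pose commanded when the call began, along the tool's axes at that moment; what a row does not reach only later rows make up. A row lasts 1/12 s, in which the tool goes at most 41.7 mm and 7.16 degrees, less where a joint would pass 70% of its speed; a pose out of reach is approached as far as the arm can. A call with a gripper value outside its range is refused whole. The fingers move at their own pace and stop on an object; FORCE is the grip in N (left out, the last holds). Time passes only in rows, so rows that repeat a pose let the fingers close. It gives the time, the measured TCP pose, the force, the opening and the grip force at its end, in the units of the state.
- monitor.get_state(): the state, without advancing time (a new reading comes with each control period).
- imaging.grab_frame(name): name is "side" or "top"; returns the picture (480x640x3 uint8, blue, green, red); there is no depth.
- imaging.camera_info(name): a dict with "fovy" (degrees; the focal length in pixels is half the picture's height over the tangent of half this angle, whatever the lens; pixels are square), "cx", "cy" (the principal point, pixels), "rvec" (rotation vector, rad) and "tvec" (3), from world to camera coordinates, as OpenCV has them. Camera axes: x right, y down, z forward; pixel columns grow to the right and rows downward; lengths in m; the calibration is good to about 2 mm. A picture is of the moment at which its call begins. camera_info takes no time and is no camera call.
- workorder.hand_in(): hands the job in; it is judged then, once.
The state is a dict: "t": time; "joints": joint angles; "qvel": joint speeds; "effort": joint torques, N m; "tcp_pos": TCP position; "ee_rot": TCP orientation; "wrist_force": force on the tool from outside, world axes, zero at the start; "wrist_torque": the same for the moment, N m; "width": opening from 0.0 (shut) to 1.0 (fully open); "gripper_force": force on a finger pad.
Only numpy, scipy, OpenCV 4.12 (cv2) and the standard library are available. Lean on these libraries where they do the work, as an engineer would, in place of code of your own. Each camera call takes 0.05 s, during which the arm holds its last target. There are 200 camera calls.

## Working session

There is one attempt and no reset: what is moved stays moved. The work goes in short steps, Python scripts to look and compute and a shell command to move; the robot and the scene stay as the last step left them, time stands still between calls to the robot, and variables do not carry over. Pictures are saved under pics/ and viewed, at most 10 in all, crops included, and the job is handed in when it is done.

```bash
ls; mkdir -p pics; python3 - <<'E'
from workcell import monitor, imaging, workorder, ctrl
import cv2
for n in("top","side"):
    cv2.imwrite(f"pics/{n}0.png",imaging.grab_frame(n)); print(n,imaging.camera_info(n))
print(ctrl.hold_point_z, monitor.get_state())
E
```

```text
pics
top {'fovy': 52.93270576326549, 'cx': 319.3107908356582, 'cy': 239.10434871324412, 'rvec': array([ 2.12129952, -2.13778423,  0.20591045]), 'tvec': array([-0.07304248,  0.56653267,  0.82654849])}
side {'fovy': 53.03838091323456, 'cx': 321.6629521675068, 'cy': 234.7199669850299, 'rvec': array([ 0.15658274, -2.74644412,  1.44351018]), 'tvec': array([0.54476843, 0.15555515, 0.83139339])}
0.0187 {'t': 0.1, 'joints': array([-1.02992684e+00,  3.59325887e-01,  1.11420427e-02, -3.36759004e-04,
       -1.22409893e+00, -2.88092418e-01]), 'qvel': array([-2.32846337e-03, -2.92166761e-05,  2.39151939e-03,  1.88320746e-03,
        7.19099153e-05, -5.87277067e-04]), 'effort': array([-1.48885356e-03, -5.84766161e+01,  2.94111407e+01,  6.95447132e+00,
       -3.14580924e-03, -7.57076151e-06]), 'tcp_pos': array([ 0.16867976, -0.6531296 ,  0.23044174]), 'ee_rot': array([-1.25995401e-01,  9.92030535e-01,  7.44047545e-04, -1.54393891e-04]), 'wrist_force': array([ 0.13324705, -0.22708147,  0.87987628]), 'wrist_torque': array([-0.01271762, -0.0144715 ,  0.01676097]), 'gripper_force': 0.0, 'width': 0.999155941056268}
```

View pics/top0.png

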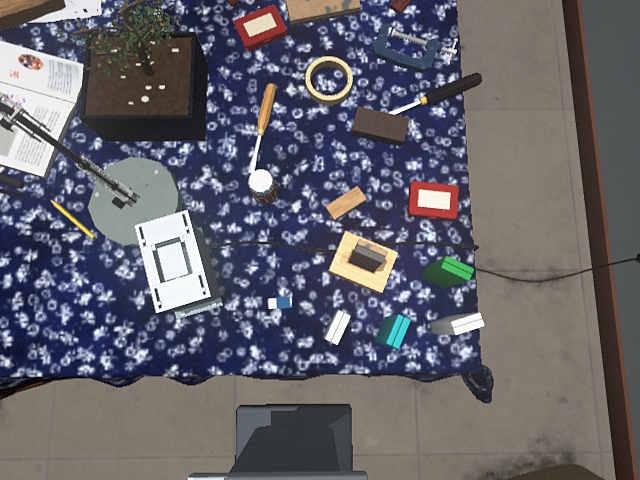

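View pics/side0.png

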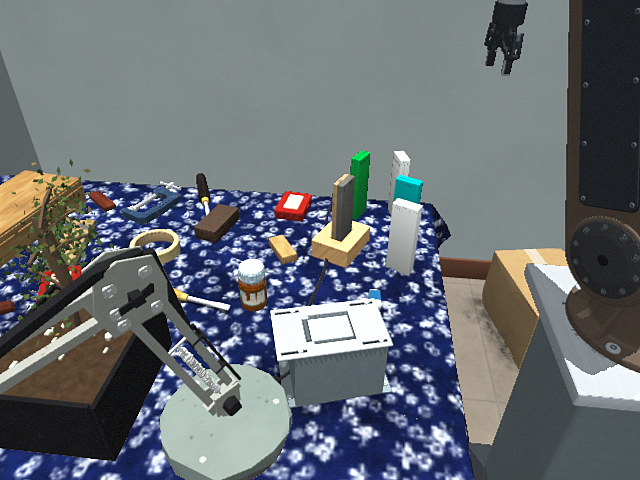

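The top view shows the stone at about (367,255) in the block (363,262), the caddy centred at about (175,262), and the look-alikes to the right. The side view shows the stone at about (343,205) and the caddy mouth at about (330,327). I'll zoom in on the stone and the caddy.

```bash
cat > h.py <<'E'
import numpy as np, cv2
from workcell import monitor, imaging, ctrl
from scipy.spatial.transform import Rotation as R
def cam(n):
    c=imaging.camera_info(n); f=240/np.tan(np.radians(c["fovy"]/2))
    return np.array([[f,0,c["cx"]],[0,f,c["cy"]],[0,0,1]]),R.from_rotvec(c["rvec"]).as_matrix(),np.array(c["tvec"])
def proj(n,P):
    K,r,t=cam(n); q=(np.atleast_2d(P)@r.T+t)@K.T; return q[:,:2]/q[:,2:]
def onz(n,uv,z):
    K,r,t=cam(n); d=np.linalg.solve(K,np.c_[np.atleast_2d(uv),np.ones(len(np.atleast_2d(uv)))].T).T@r; o=-r.T@t
    return o+d*((z-o[2])/d[:,2])[:,None]
def crop(n,x,y,w,h,s,im=None):
    im=imaging.grab_frame(n) if im is None else im
    return cv2.resize(im[y:y+h,x:x+w],None,fx=s,fy=s,interpolation=cv2.INTER_CUBIC)
E
python3 - <<'E'
from h import *
a=cv2.imread("pics/top0.png");b=cv2.imread("pics/side0.png")
o=np.vstack([np.hstack([crop("t",130,200,100,125,4,a)[:300*2][:500],crop("t",320,225,100,125,4,a)])])
cv2.imwrite("pics/c1.png",o)
cv2.imwrite("pics/c2.png",np.hstack([crop("s",260,290,140,130,3,b),crop("s",300,165,120,130,3,b)]))
print(onz("top",[[175,262],[367,250],[175,215]],.1))
for n in("top","side"):
    K,r,t=cam(n);print(n,-r.T@t)
E
```

```text
[[ 0.51916581  0.16922924  0.1       ]
 [ 0.53753128 -0.15867026  0.1       ]
 [ 0.60138191  0.17300358  0.1       ]]
top [ 0.40568454 -0.06855415  0.91662274]
side [0.48838391 0.65113093 0.5913499 ]
```

View pics/c1.png

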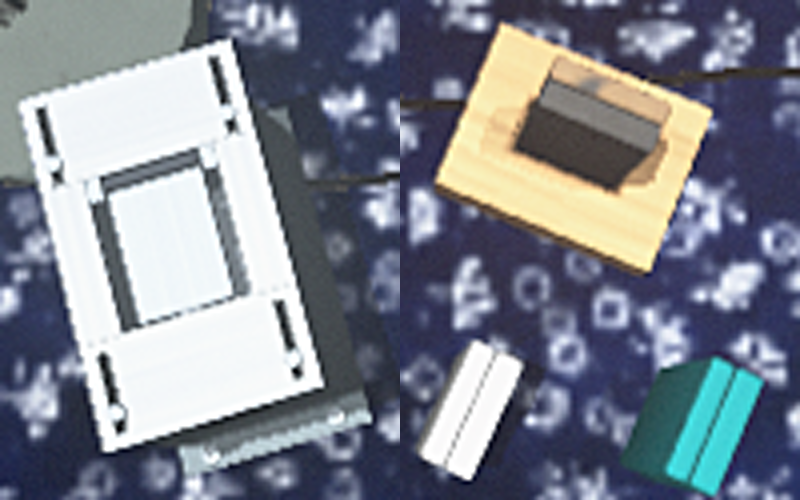

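View pics/c2.png

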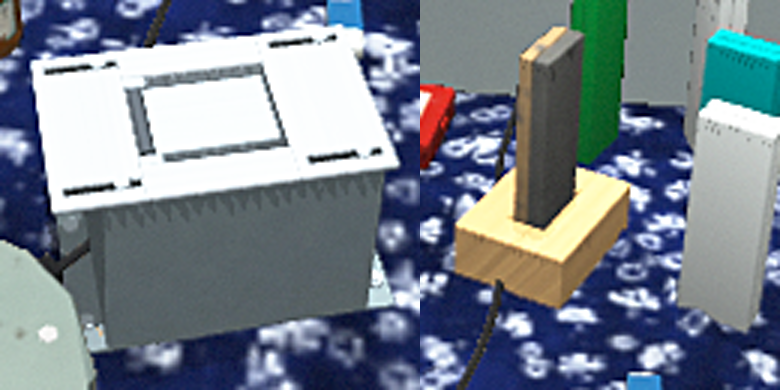

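The crops show the flap with its hinge ribs at the upper (world +x) end. The caddy plate corners in crop pixels are (20,103), (235,40), (322,385) and (105,452). The stone's top face corners are (556,55), (672,100), (655,152) and (540,105). Next I turn these into poses.

```bash
python3 - <<'E'
from h import *
np.set_printoptions(precision=4,suppress=True)
def show(l,p,z,ox,oy):
    q=onz("top",np.array(p)/4+[ox,oy],z)[:,:2]
    e=np.roll(q,-1,0)-q; print(l,"c",q.mean(0),"len",np.linalg.norm(e,axis=1),"ang",np.degrees(np.arctan2(e[:,1],e[:,0])))
    return q
show("caddy",[(20,103),(235,40),(322,385),(105,452)],.106,130,200)
print("flap",show("flap",[(108,195),(208,165),(242,295),(132,330)],.104,130,200))
show("blocktop",[(500,25),(710,110),(650,272),(437,185)],.04,320,225)
c=show("stone",[(556,55),(672,100),(655,152),(540,105)],.162,320,225).mean(0)
print("side check stone top centre",proj("side",[*c,.162]),"seen in crop2", (260,290),(300+(550-420)/3,165+45/3))
print(R.from_quat(monitor.get_state()["ee_rot"]).as_matrix())
E
```

```text
caddy c [0.5209 0.1717] len [0.0947 0.1544 0.0929 0.1546] ang [ -73.3264 -164.103   106.8579   16.5836]
flap c [0.5196 0.1713] len [0.0438 0.0583 0.0478 0.0591] ang [ -73.1555 -163.3335  107.5729   12.8031]
flap [[0.5416 0.1997]
 [0.5543 0.1578]
 [0.4984 0.141 ]
 [0.484  0.1866]]
blocktop c [ 0.524  -0.3423] len [0.1032 0.0812 0.1032 0.0815] ang [-113.1958  156.0195   66.9427  -23.9608]
stone c [ 0.5252 -0.3179] len [0.0488 0.0224 0.0484 0.0215] ang [-112.3078  158.3238   66.7153  -20.7021]
side check stone top centre [[348.7657 144.5601]] seen in crop2 (260, 290) (343.3333333333333, 180.0)
[[-0.9683 -0.25   -0.0005]
 [-0.25    0.9682  0.0014]
 [ 0.0001  0.0015 -1.    ]]
```

```bash
python3 - <<'E'
from h import *
np.set_printoptions(precision=4,suppress=True)
def show(l,p,z,ox,oy):
    q=onz("top",np.array(p)/4+[ox,oy],z)[:,:2]
    e=np.roll(q,-1,0)-q; print(l,"c",q.mean(0),"len",np.linalg.norm(e,axis=1),"ang",np.degrees(np.arctan2(e[:,1],e[:,0])))
    return q
b=show("blocktop",[(500,25),(710,110),(650,272),(437,185)],.04,220,225).mean(0)
c=show("stone",[(556,55),(672,100),(655,152),(540,105)],.162,220,225).mean(0)
print("side",proj("side",[[*c,.162],[*b,.04]]),"seen",(343.3,180.0),(341,241))
# turn: tool y angle now -> stone thickness direction
s=monitor.get_state(); M=R.from_quat(s["ee_rot"]).as_matrix()
print("tool y ang",np.degrees(np.arctan2(M[1,1],M[0,1])))
d=np.array([*c,.25])-s["tcp_pos"]; print("delta tool units",M.T@d/.025)
E
```

```text
blocktop c [ 0.5253 -0.1583] len [0.1043 0.08   0.1043 0.0802] ang [-112.9109  157.9079   67.2235  -22.074 ]
stone c [ 0.5263 -0.1588] len [0.0492 0.022  0.0489 0.0212] ang [-112.0451  160.2689   67.0022  -18.7358]
side [[343.1951 178.951 ]
 [341.1815 232.3541]] seen (343.3, 180.0) (341, 241)
tool y ang 104.47648415891975
delta tool units [-18.7938  15.5702  -0.761 ]
```

```bash
python3 -m inch '[[-1,-18.8,15.6,0,0,0,-10.64],[-1,-18.8,15.6,0,0,0,-10.64],[-1,-18.8,15.6,0,0,0,-10.64],[-1,-18.8,15.6,0,0,0,-10.64],[-1,-18.8,15.6,0,0,0,-10.64],[-1,-18.8,15.6,0,0,0,-10.64],[-1,-18.8,15.6,0,0,0,-10.64],[-1,-18.8,15.6,0,0,0,-10.64],[-1,-18.8,15.6,0,0,0,-10.64],[-1,-18.8,15.6,0,0,0,-10.64]]'
cat > w.py <<'E'
import sys
from h import *
# usage: w.py x y z yaw(deg of tool y)  -> remaining move in tool units, tool straight down
np.set_printoptions(precision=3,suppress=True)
x,y,z,a=map(float,sys.argv[1:5]); s=monitor.get_state(); M=R.from_quat(s["ee_rot"]).as_matrix()
ty=np.array([np.cos(np.radians(a)),np.sin(np.radians(a)),0]); tz=np.array([0,0,-1.]); T=np.c_[np.cross(ty,tz),ty,tz]
print("t",s["t"],"shift",M.T@(np.array([x,y,z])-s["tcp_pos"])/.025,"turn",np.degrees(R.from_matrix(M.T@T).as_rotvec())/5,"F",s["wrist_force"],"tcp",s["tcp_pos"],"w",s["width"],s["gripper_force"])
E
python3 w.py .5258 -.1587 .23 157.7
```

```text
t: 0.93
tcp_pos: [0.4133, -0.3138, 0.2313]
ee_rot: [-0.557, 0.83, 0.0, 0.0]
wrist_force: [1.6, -0.7, -0.5]
width: 1.003
gripper_force: 0.0
t 0.9333 shift [-7.447 -1.81   0.053] turn [-0.     0.001  0.001] F [ 1.589 -0.687 -0.468] tcp [ 0.413 -0.314  0.231] w 1.0031667243040487 0.0
```

```bash
python3 -m inch '[[-1,-7.3,-1.75,0.05,0,0,0],[-1,-7.3,-1.75,0.05,0,0,0],[-1,-7.3,-1.75,0.05,0,0,0],[-1,-7.3,-1.75,0.05,0,0,0],[-1,-7.3,-1.75,0.05,0,0,0],[-1,-7.3,-1.75,0.05,0,0,0],[-1,-7.3,-1.75,0.05,0,0,0]]'
python3 w.py .5258 -.1587 .23 157.7
python3 - <<'E'
from h import *
cv2.imwrite("pics/d1.png",np.hstack([crop("top",290,170,130,150,3),crop("side",280,60,130,190,3)[:450]]))
E
```

```text
t: 1.52
tcp_pos: [0.5228, -0.1622, 0.2294]
ee_rot: [-0.558, 0.83, 0.0, -0.0]
wrist_force: [-0.8, -0.9, 0.5]
width: 1.002
gripper_force: 0.0
t 1.5167 shift [-0.176 -0.058 -0.023] turn [ 0.014 -0.004  0.024] F [-0.761 -0.863  0.484] tcp [ 0.523 -0.162  0.229] w 1.0016930894484308 0.0
```

View pics/d1.png

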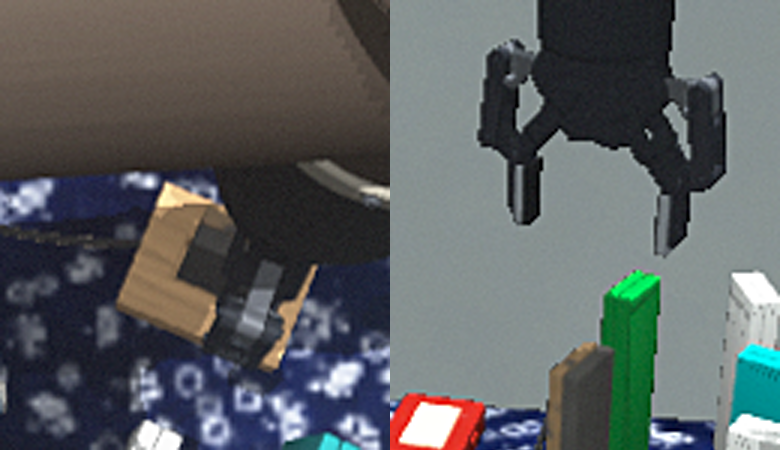

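The gripper is centred above the stone, with fingers at (525,200) and (670,220) and the stone top at (580,350). Descending.

```bash
python3 -m inch '[[-1,-0.17,-0.06,1.5,0,0,0],[-1,-0.17,-0.06,3,0,0,0],[-1,-0.17,-0.06,4,0,0,0],[-1,-0.17,-0.06,4.45,0,0,0],[-1,-0.17,-0.06,4.45,0,0,0]]'
python3 -m inch '[[1,0,0,0,0,0,0],[1,0,0,0,0,0,0],[1,0,0,0,0,0,0],[1,0,0,0,0,0,0],[1,0,0,0,0,0,0],[1,0,0,0,0,0,0],[1,0,0,0,0,0,0],[1,0,0,0,0,0,0],[1,0,0,0,0,0,0],[1,0,0,0,0,0,0]]' 20
python3 w.py .5258 -.1587 .118 157.7
```

```text
t: 2.03
tcp_pos: [0.5226, -0.1612, 0.1158]
ee_rot: [-0.556, 0.831, 0.002, -0.002]
wrist_force: [-0.3, -0.6, 0.4]
width: 0.996
gripper_force: 0.0
t: 2.87
tcp_pos: [0.5259, -0.1602, 0.1198]
ee_rot: [-0.557, 0.83, -0.0, 0.0]
wrist_force: [-1.7, -0.1, 6.5]
width: 0.261
gripper_force: 20.1
t 2.8667 shift [-0.055  0.027  0.07 ] turn [-0.013  0.     0.002] F [-1.698 -0.132  6.53 ] tcp [ 0.526 -0.16   0.12 ] w 0.2614671017919599 20.09634554386139
```

```bash
python3 -m inch '[[1,0,0,0,0,0,0],[1,0,0,0,0,0,0],[1,0,0,0,0,0,0],[1,0,0,-0.3,0,0,0],[1,0,0,-0.8,0,0,0],[1,0,0,-1.5,0,0,0],[1,0,0,-2.5,0,0,0],[1,0,0,-3.7,0,0,0],[1,0,0,-5,0,0,0],[1,0,0,-5,0,0,0]]' 70
python3 w.py .521 .172 .245 196.5
```

```text
t: 3.7
tcp_pos: [0.5282, -0.1607, 0.2506]
ee_rot: [-0.557, 0.83, -0.003, 0.003]
wrist_force: [2.4, -1.1, -1.7]
width: 0.249
gripper_force: 68.8
t 3.7 shift [-12.208   5.31    0.2  ] turn [-0.108 -0.014 -7.752] F [ 2.411 -1.053 -1.741] tcp [ 0.528 -0.161  0.251] w 0.2490264496031224 68.83986711502075
```

```bash
python3 -m inch '[[1,-1,0.4,0.1,0,0,-1],[1,-12.2,5.6,0.2,0,0,-7.75],[1,-12.2,5.6,0.2,0,0,-7.75],[1,-12.2,5.6,0.2,0,0,-7.75],[1,-12.2,5.6,0.2,0,0,-7.75],[1,-12.2,5.6,0.2,0,0,-7.75],[1,-12.2,5.6,0.2,0,0,-7.75],[1,-12.2,5.6,0.2,0,0,-7.75],[1,-12.2,5.6,0.2,0,0,-7.75],[1,-12.2,5.6,0.2,0,0,-7.75]]'
python3 w.py .5088 .1667 .245 196.5
```

```text
t: 4.53
tcp_pos: [0.5112, 0.1789, 0.2382]
ee_rot: [0.802, -0.597, -0.0, 0.0]
wrist_force: [0.9, -1.0, -3.3]
width: 0.25
gripper_force: 68.8
t 4.5333 shift [ 0.441  0.231 -0.271] turn [0.007 0.007 0.029] F [ 0.908 -0.951 -3.283] tcp [0.511 0.179 0.238] w 0.25005612105948605 68.81832718849182
```

```bash
python3 -m inch '[[1,0.44,0.23,-0.1,0,0,0],[1,0.44,0.23,-0.1,0,0,0],[1,0.44,0.23,-0.1,0,0,0],[1,0.44,0.23,-0.1,0,0,0],[1,0.44,0.23,-0.1,0,0,0]]'
python3 w.py .5088 .1667 .24 196.5
python3 - <<'E'
from h import *
cv2.imwrite("pics/e1.png",np.hstack([crop("top",110,190,130,150,3),crop("side",255,200,140,150,3)]))
E
```

```text
t: 4.95
tcp_pos: [0.5094, 0.1624, 0.2414]
ee_rot: [0.801, -0.599, -0.0, -0.0]
wrist_force: [-0.2, -0.1, -3.5]
width: 0.25
gripper_force: 68.9
t 4.95 shift [-0.174 -0.025  0.055] turn [-0.002  0.002 -0.027] F [-0.163 -0.106 -3.464] tcp [0.509 0.162 0.241] w 0.25041519121676536 68.91154646873474
```

View pics/e1.png

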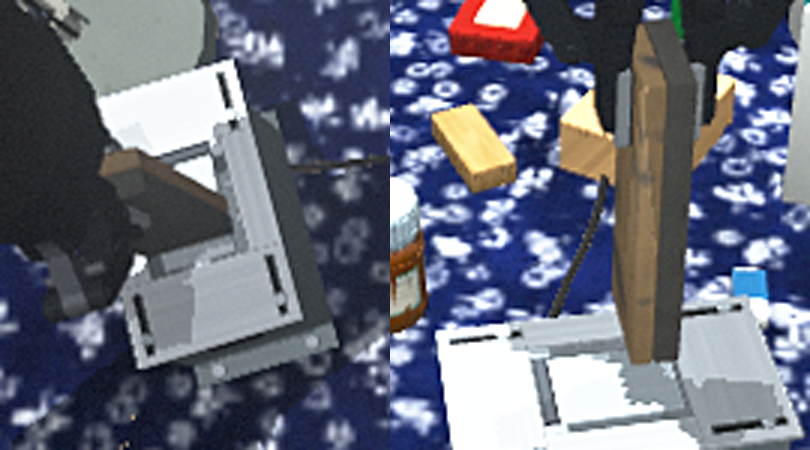

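```bash
python3 - <<'E'
from h import *
np.set_printoptions(precision=4,suppress=True)
s=monitor.get_state(); M=R.from_quat(s["ee_rot"]).as_matrix(); z=s["tcp_pos"][2]-.1078
c=np.array([.5209,.1717]); a=np.radians(16.5); A=np.array([[np.cos(a),np.sin(a)],[-np.sin(a),np.cos(a)]])
f=lambda p:1e3*(A@(np.array(p)[:,:2]-c).T).T
print("tcp",f([s["tcp_pos"]]))
print("side bottom +y edge",f(onz("side",[[335.7,320],[351.7,319.3]],z)))
print("top bottom -y edge",f(onz("top",[[186.7,258.5],[187.8,269]],z)))
# caddy centre by side view: plate corners in crop2 (/3+260,290)
q=onz("side",np.array([(32,60),(358,28),(400,163),(55,212)])/3+[260,290],.106); print("caddy in side",f(q), f([q.mean(0)]))
q=onz("side",np.array([(138,92),(262,68),(287,143),(150,160)])/3+[260,290],.105); print("flap in side",f(q))
E
```

```text
tcp [[-13.5675  -5.4799]]
side bottom +y edge [[ -4.7609  17.5307]
 [-26.1615  19.7928]]
top bottom -y edge [[ -9.5459 -29.5624]
 [-26.8376 -27.0534]]
caddy in side [[ 77.2668 -45.0027]
 [-84.4775 -41.1198]
 [-78.2305  47.9566]
 [ 76.4984  49.9447]] [[-2.2357  2.9447]]
flap in side [[ 30.1183 -16.2458]
 [-31.2222 -22.3298]
 [-31.5153  26.9266]
 [ 31.4217  26.649 ]]
```

```bash
python3 -m inch '[[1,-0.25,0,0.2,0,0,0],[1,-0.25,0,0.5,0,0,0],[1,-0.25,0,0.8,0,0,0],[1,-0.25,0,0.8,0,0,0],[1,-0.25,0,0.8,0,0,0]]'
python3 -m inch '[[1,0,0,0.1,0,0,0],[1,0,0,0.2,0,0,0],[1,0,0,0.3,0,0,0],[1,0,0,0.4,0,0,0],[1,0,0,0.4,0,0,0],[1,0,0,0.4,0,0,0]]'
```

```text
t: 5.47
tcp_pos: [0.5072, 0.1688, 0.2203]
ee_rot: [0.801, -0.599, -0.0, 0.001]
wrist_force: [0.4, 0.1, -3.0]
width: 0.251
gripper_force: 68.7
t: 5.97
tcp_pos: [0.5077, 0.169, 0.2116]
ee_rot: [0.801, -0.599, 0.0, -0.0]
wrist_force: [-1.1, -0.3, -0.4]
width: 0.253
gripper_force: 69.2
```

```bash
python3 -m inch '[[1,0,0,0.08,0,0,0],[1,0,0,0.16,0,0,0],[1,0,0,0.24,0,0,0],[1,0,0,0.24,0,0,0]]'
python3 -m inch '[[1,0,0,0.1,0,0,0],[1,0,0,0.2,0,0,0],[1,0,0,0.3,0,0,0],[1,0,0,0.3,0,0,0]]'
```

```text
t: 6.3
tcp_pos: [0.5079, 0.1691, 0.2051]
ee_rot: [0.801, -0.599, 0.0, -0.0]
wrist_force: [0.6, -0.3, 0.1]
width: 0.249
gripper_force: 69.2
t: 6.63
tcp_pos: [0.5073, 0.1689, 0.1971]
ee_rot: [0.801, -0.599, -0.0, 0.0]
wrist_force: [-0.5, 0.0, -0.5]
width: 0.252
gripper_force: 69.3
```

```bash
python3 -m inch '[[1,0,0,0.1,0,0,0],[1,0,0,0.2,0,0,0],[1,0,0,0.3,0,0,0],[1,0,0,0.4,0,0,0],[1,0,0,0.5,0,0,0],[1,0,0,0.5,0,0,0]]'
python3 -m inch '[[1,0,0,0.1,0,0,0],[1,0,0,0.2,0,0,0],[1,0,0,0.3,0,0,0],[1,0,0,0.4,0,0,0],[1,0,0,0.5,0,0,0],[1,0,0,0.5,0,0,0]]'
```

```text
t: 7.13
tcp_pos: [0.507, 0.1687, 0.1845]
ee_rot: [0.801, -0.599, -0.0, 0.001]
wrist_force: [-0.8, -0.2, -0.9]
width: 0.254
gripper_force: 69.2
t: 7.63
tcp_pos: [0.5071, 0.1687, 0.172]
ee_rot: [0.801, -0.599, -0.0, 0.001]
wrist_force: [-2.0, 0.0, -1.5]
width: 0.253
gripper_force: 69.1
```

```bash
python3 -m inch '[[1,0,-0.1,0,0,0,0],[1,0,-0.2,0,0,0,0],[1,0,-0.3,0,0,0,0],[1,0,-0.4,0,0,0,0],[1,0,-0.5,0,0,0,0],[1,0,-0.5,0,0,0,0]]'
python3 -m inch '[[1,0,-0.06,0,0,0,0],[1,0,-0.12,0,0,0,0],[1,0,-0.18,0,0,0,0],[1,0,-0.2,0,0,0,0],[1,0,-0.2,0,0,0,0]]'
```

```text
t: 8.13
tcp_pos: [0.5199, 0.1725, 0.1725]
ee_rot: [0.801, -0.599, -0.0, 0.0]
wrist_force: [-3.5, -0.8, -2.2]
width: 0.252
gripper_force: 68.9
t: 8.55
tcp_pos: [0.5244, 0.1739, 0.1727]
ee_rot: [0.801, -0.599, -0.0, 0.0]
wrist_force: [-4.3, -0.7, -2.9]
width: 0.25
gripper_force: 68.9
```

```bash
python3 -m inch '[[1,0,-0.04,0,0,0,0],[1,0,-0.08,0,0,0,0],[1,0,-0.12,0,0,0,0],[1,0,-0.12,0,0,0,0],[1,0,-0.12,0,0,0,0]]'
python3 -m inch '[[1,0,-0.04,0,0,0,0],[1,0,-0.08,0,0,0,0],[1,0,-0.08,0,0,0,0],[1,0,-0.08,0,0,0,0]]'
```

```text
t: 8.97
tcp_pos: [0.5273, 0.1748, 0.1728]
ee_rot: [0.801, -0.599, 0.0, 0.0]
wrist_force: [-3.9, -0.7, -2.7]
width: 0.251
gripper_force: 68.8
t: 9.3
tcp_pos: [0.5292, 0.1754, 0.1728]
ee_rot: [0.801, -0.599, -0.0, 0.0]
wrist_force: [-3.7, -0.6, -3.4]
width: 0.252
gripper_force: 68.8
```

```bash
python3 -m inch '[[1,0,-0.03,0,0,0,0],[1,0,-0.06,0,0,0,0],[1,0,-0.06,0,0,0,0],[1,0,-0.06,0,0,0,0]]'
```

```text
t: 9.63
tcp_pos: [0.5307, 0.1758, 0.1728]
ee_rot: [0.801, -0.599, -0.0, 0.0]
wrist_force: [-4.3, -1.2, -3.3]
width: 0.25
gripper_force: 68.8
```

```bash
for i in 1; do python3 -m inch '[[1,0,-0.03,0,0,0,0],[1,0,-0.06,0,0,0,0],[1,0,-0.06,0,0,0,0],[1,0,-0.06,0,0,0,0]]'; done
```

```text
t: 9.97
tcp_pos: [0.5321, 0.1762, 0.1728]
ee_rot: [0.801, -0.599, -0.0, 0.0]
wrist_force: [-3.9, -0.6, -3.5]
width: 0.252
gripper_force: 68.8
```

```bash
python3 -m inch '[[1,0,-0.03,0,0,0,0],[1,0,-0.06,0,0,0,0],[1,0,-0.06,0,0,0,0],[1,0,-0.06,0,0,0,0]]'
```

```text
t: 10.3
tcp_pos: [0.5335, 0.1766, 0.1728]
ee_rot: [0.801, -0.599, -0.0, 0.0]
wrist_force: [-4.6, -1.4, -4.5]
width: 0.252
gripper_force: 68.8
```

```bash
python3 -m inch '[[1,0,-0.02,0,0,0,0],[1,0,-0.04,0,0,0,0],[1,0,-0.04,0,0,0,0],[1,0,-0.04,0,0,0,0]]'
```

```text
t: 10.63
tcp_pos: [0.5344, 0.1769, 0.1728]
ee_rot: [0.801, -0.599, -0.0, 0.0]
wrist_force: [-4.4, -0.7, -4.2]
width: 0.253
gripper_force: 68.8
```

```bash
python3 -m inch '[[1,0,-0.02,0,0,0,0],[1,0,-0.04,0,0,0,0],[1,0,-0.04,0,0,0,0],[1,0,-0.04,0,0,0,0]]'
```

```text
t: 10.97
tcp_pos: [0.5354, 0.1772, 0.1728]
ee_rot: [0.801, -0.599, -0.0, 0.0]
wrist_force: [-4.8, -1.1, -3.9]
width: 0.251
gripper_force: 68.7
```

```bash
python3 -m inch '[[1,0,-0.02,0,0,0,0],[1,0,-0.04,0,0,0,0],[1,0,-0.04,0,0,0,0],[1,0,-0.04,0,0,0,0]]'
```

```text
t: 11.3
tcp_pos: [0.5361, 0.1774, 0.1728]
ee_rot: [0.801, -0.599, -0.0, 0.0]
wrist_force: [-5.7, -0.9, -3.5]
width: 0.251
gripper_force: 69.0
```

```bash
python3 -m inch '[[1,0,-0.02,0,0,0,0],[1,0,-0.04,0,0,0,0],[1,0,-0.04,0,0,0,0],[1,0,-0.04,0,0,0,0]]'
```

```text
t: 11.63
tcp_pos: [0.5364, 0.1774, 0.1727]
ee_rot: [0.801, -0.599, -0.0, 0.001]
wrist_force: [-8.4, -1.7, -1.5]
width: 0.254
gripper_force: 69.3
```

```bash
python3 -m inch '[[1,0,-0.02,0,0,0,0],[1,0,-0.03,0,0,0,0],[1,0,-0.03,0,0,0,0],[1,0,-0.03,0,0,0,0]]'; python3 -c "
from h import *
s=monitor.get_state();print(s['wrist_torque'],s['wrist_force'])"
```

```text
t: 11.97
tcp_pos: [0.5366, 0.1773, 0.1728]
ee_rot: [0.801, -0.599, -0.001, 0.001]
wrist_force: [-10.6, -1.7, 0.2]
width: 0.251
gripper_force: 69.5
[-0.70973125  4.71136517  0.23002848] [-10.60749235  -1.67047101   0.22240875]
```

```bash
python3 -m inch '[[1,0,0.03,0.05,0,0,0],[1,0,0.03,0.1,0,0,0],[1,0,0.03,0.2,0,0,0],[1,0,0.03,0.3,0,0,0],[1,0,0.03,0.4,0,0,0],[1,0,0.03,0.4,0,0,0],[1,0,0.03,0.4,0,0,0]]'
```

```text
t: 12.55
tcp_pos: [0.5364, 0.1771, 0.1627]
ee_rot: [0.801, -0.599, -0.0, 0.001]
wrist_force: [-7.8, -2.5, -2.2]
width: 0.253
gripper_force: 69.2
```

```bash
python3 -m inch '[[1,0,0,0.1,0,0,0],[1,0,0,0.2,0,0,0],[1,0,0,0.3,0,0,0],[1,0,0,0.36,0,0,0],[1,0,0,0.36,0,0,0],[1,0,0,0.36,0,0,0]]'
```

```text
t: 13.05
tcp_pos: [0.5363, 0.177, 0.1537]
ee_rot: [0.801, -0.599, -0.0, 0.001]
wrist_force: [-8.6, -2.2, -0.9]
width: 0.254
gripper_force: 69.5
```

```bash
python3 -m inch '[[1,0,0,0.06,0,0,0],[1,0,0,0.12,0,0,0],[1,0,0,0.16,0,0,0],[1,0,0,0.16,0,0,0]]'; python3 -m inch '[[1,0,0,0.04,0,0,0],[1,0,0,0.08,0,0,0],[1,0,0,0.12,0,0,0],[1,0,0,0.12,0,0,0]]'
```

```text
t: 13.38
tcp_pos: [0.5363, 0.177, 0.1498]
ee_rot: [0.801, -0.599, -0.0, 0.001]
wrist_force: [-8.6, -3.7, -0.2]
width: 0.249
gripper_force: 69.7
t: 13.72
tcp_pos: [0.5363, 0.177, 0.1469]
ee_rot: [0.801, -0.599, -0.0, 0.001]
wrist_force: [-9.4, -3.4, -1.0]
width: 0.254
gripper_force: 69.7
```

```bash
python3 -m inch '[[1,0,0,0.04,0,0,0],[1,0,0,0.08,0,0,0],[1,0,0,0.12,0,0,0],[1,0,0,0.12,0,0,0]]'
```

```text
t: 14.05
tcp_pos: [0.5363, 0.177, 0.1439]
ee_rot: [0.801, -0.599, -0.0, 0.001]
wrist_force: [-9.3, -3.4, 0.5]
width: 0.248
gripper_force: 69.7
```

```bash
python3 -m inch '[[1,0,0,0.1,0,0,0],[1,0,0,0.2,0,0,0],[1,0,0,0.3,0,0,0],[1,0,0,0.3,0,0,0]]'
```

```text
t: 14.38
tcp_pos: [0.5362, 0.177, 0.136]
ee_rot: [0.801, -0.599, -0.0, 0.001]
wrist_force: [-8.6, -2.2, -2.6]
width: 0.25
gripper_force: 69.3
```

```bash
python3 -m inch '[[1,0,0,0.08,0,0,0],[1,0,0,0.16,0,0,0],[1,0,0,0.24,0,0,0],[1,0,0,0.3,0,0,0],[1,0,0,0.3,0,0,0]]'
```

```text
t: 14.8
tcp_pos: [0.5362, 0.1769, 0.1287]
ee_rot: [0.801, -0.599, -0.0, 0.001]
wrist_force: [-8.6, -2.7, -0.6]
width: 0.253
gripper_force: 69.6
```

9 mm or so to go; slow steps onto the floor.

```bash
python3 -m inch '[[1,0,0,0.06,0,0,0],[1,0,0,0.12,0,0,0],[1,0,0,0.18,0,0,0],[1,0,0,0.24,0,0,0],[1,0,0,0.24,0,0,0]]'
```

```text
t: 15.22
tcp_pos: [0.5361, 0.1769, 0.1227]
ee_rot: [0.801, -0.599, -0.0, 0.001]
wrist_force: [-10.0, -3.4, -0.9]
width: 0.249
gripper_force: 69.7
```

```bash
python3 -m inch '[[1,0,0,0.03,0,0,0],[1,0,0,0.06,0,0,0],[1,0,0,0.08,0,0,0],[1,0,0,0.08,0,0,0]]'
```

```text
t: 15.55
tcp_pos: [0.5361, 0.1769, 0.1209]
ee_rot: [0.801, -0.599, -0.0, 0.001]
wrist_force: [-10.4, -2.7, 1.1]
width: 0.251
gripper_force: 69.7
```

```bash
python3 -m inch '[[1,0,0,0.02,0,0,0],[1,0,0,0.04,0,0,0],[1,0,0,0.04,0,0,0],[1,0,0,0.04,0,0,0]]'
```

```text
t: 15.88
tcp_pos: [0.5362, 0.1769, 0.12]
ee_rot: [0.801, -0.599, -0.0, 0.001]
wrist_force: [-10.2, -2.0, 1.2]
width: 0.25
gripper_force: 70.0
```

```bash
python3 -m inch '[[1,0,0,0.02,0,0,0],[1,0,0,0.04,0,0,0],[1,0,0,0.04,0,0,0],[1,0,0,0.04,0,0,0]]'
```

```text
t: 16.22
tcp_pos: [0.5362, 0.1769, 0.1199]
ee_rot: [0.801, -0.599, -0.0, 0.001]
wrist_force: [-13.7, -2.8, 10.0]
width: 0.246
gripper_force: 70.9
```

```bash
python3 -m inch '[[1,0,0,0.02,0,0,0],[1,0,0,0.04,0,0,0],[1,0,0,0.04,0,0,0],[1,0,0,0.04,0,0,0]]'
```

```text
t: 16.55
tcp_pos: [0.5363, 0.1769, 0.1199]
ee_rot: [0.801, -0.598, 0.0, 0.001]
wrist_force: [-16.4, -4.4, 18.2]
width: 0.247
gripper_force: 71.9
```

```bash
python3 -m inch '[[1,0,0.06,-0.04,0,0,0],[1,0,0.1,-0.06,0,0,0],[1,0,0.1,-0.06,0,0,0],[1,0,0.1,-0.06,0,0,0]]'; python3 -m inch '[[0.4,0,0,0,0,0,0],[0,0,0,0,0,0,0],[-0.5,0,0,0,0,0,0],[-1,0,0,0,0,0,0],[-1,0,0,0,0,0,0],[-1,0,0,0,0,0,0],[-1,0,0,0,0,0,0],[-1,0,0,0,0,0,0]]' 20
```

```text
t: 16.88
tcp_pos: [0.5357, 0.1773, 0.12]
ee_rot: [0.801, -0.599, 0.0, -0.001]
wrist_force: [-3.7, -2.6, 0.9]
width: 0.253
gripper_force: 69.6
t: 17.55
tcp_pos: [0.5351, 0.1771, 0.1193]
ee_rot: [0.801, -0.599, 0.0, -0.0]
wrist_force: [0.3, -0.7, 0.5]
width: 1.002
gripper_force: 0.0
```

Released with no residual force. Retreating straight up, then checking.

```bash
python3 -m inch '[[-1,0,0,-0.5,0,0,0],[-1,0,0,-1.2,0,0,0],[-1,0,0,-2.2,0,0,0],[-1,0,0,-3.4,0,0,0],[-1,0,0,-4.8,0,0,0],[-1,0,0,-6,0,0,0],[-1,0,0,-6,0,0,0]]'; python3 -m inch '[[-1,4,1,0,0,0,0],[-1,5,2,0,0,0,0],[-1,5,2,0,0,0,0],[-1,5,2,0,0,0,0],[-1,5,2,0,0,0,0],[-1,5,2,0,0,0,0]]'
python3 - <<'E'
from h import *
cv2.imwrite("pics/f1.png",np.hstack([crop("top",110,190,130,150,3),crop("side",255,220,140,150,3)]))
E
```

```text
t: 18.13
tcp_pos: [0.5377, 0.1781, 0.2764]
ee_rot: [0.801, -0.598, 0.002, -0.005]
wrist_force: [0.4, 0.4, 0.7]
width: 0.998
gripper_force: 0.0
t: 18.63
tcp_pos: [0.5224, 0.0424, 0.2694]
ee_rot: [0.8, -0.599, 0.0, -0.0]
wrist_force: [-0.1, 0.0, -1.2]
width: 1.001
gripper_force: 0.0
```

View pics/f1.png

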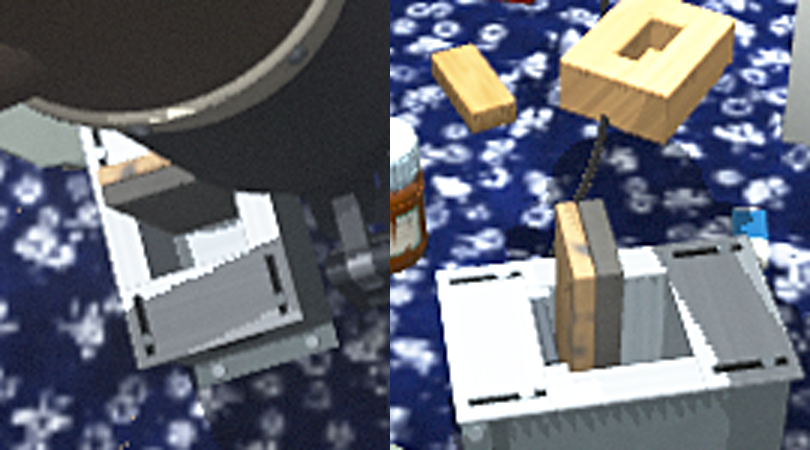

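The stone stands upright in the caddy, in the side crop at about (590,285), with its top about 56 mm proud. The flap is folded back behind it and the surrounding objects are undisturbed. Handing in.

```bash
python3 -c "
from workcell import workorder; print(workorder.hand_in())"
```

```text
the job is handed in; nothing more can be done
None
```

The whetstone stands upright on the floor of the caddy well with the flap folded back behind it, released with the gripper clear, and the job is handed in at about 19 s; contact forces stayed at about 11 N until it was down, then reached about 25 N total as it seated on the floor.

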